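# Put the lids back on the storage canisters

## Task

The four white storage canisters stand open on the worktop after washing. Put each one's own wooden lid on it, matching shape and size, so that every lid sits down fully and level on its rim. Leave the canisters standing where they are, and leave the mug and the steel pan lid alone.

Things in the scene. Friction and masses are not known exactly. Their poses are not given: they have to be found in the camera images.
- lid_large_round: large round wooden lid, flange 100 mm across, plug tapering from 72 mm to 66 mm across at its foot. 8 mm tall plug below, 8 mm flange above it (top at z 16 mm); on top a steel bar grip 40 (along lid x) x 14 x 24 mm, z 16 to 40 mm. Lies plug down. Origin: centre of the plug's underside, z up; 8 mm below the rim when seated. About 0.1 kg.
- lid_small_round: small round wooden lid, flange 76 mm across, plug tapering from 48 mm to 42 mm across at its foot. 8 mm tall plug below, 8 mm flange above it (top at z 16 mm); on top a steel bar grip 40 (along lid x) x 14 x 24 mm, z 16 to 40 mm. Lies plug down. Origin: centre of the plug's underside, z up; 8 mm below the rim when seated. About 0.1 kg.
- lid_square: square wooden lid, flange 86 x 86 mm, plug 58 x 58 mm. 8 mm tall plug below, 8 mm flange above it (top at z 16 mm); on top a steel bar grip 40 (along lid x) x 14 x 24 mm, z 16 to 40 mm. Lies plug down. Origin: centre of the plug's underside, z up; 8 mm below the rim when seated. About 0.1 kg.
- lid_oblong: oblong wooden lid, flange 104 (its x) x 72 mm, plug 76 (x) x 44 mm. 8 mm tall plug below, 8 mm flange above it (top at z 16 mm); on top a steel bar grip 40 (along lid x) x 14 x 24 mm, z 16 to 40 mm. Lies plug down. Origin: centre of the plug's underside, z up; 8 mm below the rim when seated. About 0.1 kg.
- canister_large_round: large round canister, 92 mm outside, mouth 84 mm, 110 mm tall (rim 110 mm above the origin). Stands upright and empty, loose, about 0.5 kg, walls 4 mm, white ceramic. Origin: centre of its underside, z up.
- canister_small_round: small round canister, 68 mm outside, mouth 60 mm, 90 mm tall. Stands upright and empty, loose, about 0.5 kg, walls 4 mm, white ceramic. Origin: centre of its underside, z up.
- canister_square: square canister, 78 x 78 mm outside, mouth 70 x 70 mm, sides along its x and y, 100 mm tall. Stands upright and empty, loose, about 0.5 kg, walls 4 mm, white ceramic. Origin: centre of its underside, z up.
- canister_oblong: oblong canister, 96 (its x) x 64 mm outside, mouth 88 x 56 mm, 80 mm tall. Stands upright and empty, loose, about 0.5 kg, walls 4 mm, white ceramic. Origin: centre of its underside, z up.
- mug: blue mug, 76 mm across, 85 mm tall, with a handle on its +y side, standing among the canisters; origin: centre of its underside. Not to be disturbed.
- pan_lid: domed steel lid of a small milk pan, 116 mm across, with a round black knob, 33 mm high in all, lying among the wooden lids; origin: centre of its underside. It fits none of the canisters and is to be left alone.
Mind the look-alikes: they are no part of the job. Leave any orange or purple look-alike of the lid_small_round alone. What is shaped like the lid_square but green is not meant.

How it is judged:
By the outcome, as a careful person would: the job done as asked, in the order asked, and still so for the second after the job is handed in, with the robot touching nothing.
It also fails if it takes over 109 s, if anything falls off the work surface, if the arm or the gripper's body presses on something with over 40 N, if the wrist force passes 120 N, or if a joint passes its speed limit or range.

## Robot

A 6-joint arm with a two-finger parallel gripper is mounted at the origin on the work surface. World frame = base frame: x ahead of the robot, y to its left, z up, the work surface at z = 0. Lengths are in m, angles in degrees, forces in N, time in s.
With the tool pointing down it reaches from about 0.375 to 0.975 m from the base axis. Payload 3.8 kg.
Tool frame: the origin (TCP) lies midway between the tips of the shut fingers; the grasp point (between the pads) lies 19 mm behind it (env.hold_point_z is the distance from the TCP to the grasp point, in m); z points along the fingers, y is the line along which they close (so a half turn about z gives the same grasp; the last joint's range is limited). The gripper opens to 88 mm and grips with 3 to 60 N. Pads are 18 mm wide; open, the fingers measure 123 mm over their backs; the gripper's body (75 mm by 187 mm) begins 45 mm behind the grasp point.
Start: joints at [64.807, 15.12, 91.902, -0, 72.978, -2.114], TCP at [0.265, 0.621, 0.239] pointing down, gripper open.
Joint ranges: [-150.88, 150.88], [-54.13, 125.18], [17.81, 147.31], [-75.09, 255.09], [0, 152.58], [-146.25, 146.25]. Speed limits (degrees/s): [147.25, 147.25, 180, 180, 180, 180].

## Interface

Orientations are given as [roll, pitch, yaw] about the fixed x, y, z axes, in that order (R = Rz(yaw) Ry(pitch) Rx(roll)).
In Python, from rig import env gives the robot as it stands. The module is installed in compiled form; this text tells all that it offers.
- The arm moves only by the tool drive_tool, never from a script. Its argument "moves" is a list that holds one entry, the list of rows, each a list of 7 numbers: the shift along the tool's x, y, z in mm, then the turn, a rotation vector about the tool's x, y, z in rad, then the opening, from 0 (shut) to 1 (fully open). In form: [[[tx, ty, tz, ax, ay, az, gripper], ...]]. A call has exactly 5 rows; each row is the pose to reach, as a shift and turn from the pose commanded when the call began, along the tool's axes at that moment; what a row does not reach only later rows make up. A row lasts 1/12 s, in which the tool goes at most 41.7 mm and 7.16 degrees, less where a joint would pass 70% of its speed; a pose out of reach is approached as far as the arm can. A call with a gripper value outside its range is refused whole. The fingers move at their own pace and stop on an object; "grip_force" is the grip in N (left out, the last holds). Time passes only in rows, so rows that repeat a pose let the fingers close, or fill a call up. It gives the time, the measured TCP pose, the force, the opening and the grip force at its end, in the units of the state.
- env.get_state(): the state, without advancing time (a new reading comes with each control period).
- env.get_image(name): name is "scene" or "top"; returns a dict with "color" (480x640x3 uint8, red, green, blue), "mtx" (3x3 intrinsics, pixels), "rvec" (rotation vector, rad) and "tvec" (3), from world to camera coordinates, as OpenCV has them. Camera axes: x right, y down, z forward; pixel columns grow to the right and rows downward; lengths in m; the calibration is good to about 2 mm. A picture is of the moment at which its call begins. There is no depth.
- env.hand_in(): hands the job in; it is judged then, once.
Trained networks look in a picture, given as the dict that the camera call returned (one of the last four; its "shot" number tells which), for a name from the list of things; names that differ only in an ending like _2 or _b are one class to them, and where a whole thing is asked for, a point or a joint stands for the part that bears it (a point fixed in the world has none). Each returns a list of dicts, best first, with "score" (0 to 1); they miss things now and then, are a little off and sometimes report something else, mostly with a low value. They report only what shows in the picture. A call takes as long as a camera call. They do not tell look-alikes from the thing itself.
- env.search_frame(picture, target): "extent" ([left, top, right, bottom] in pixels, round what is visible of it).
- env.regions_of(picture, target): "pixels" (480x640 bool, what is visible of it) and "extent" ([left, top, right, bottom] in pixels, round what is visible of it).
The state is a dict: "time": time; "q": joint angles; "dq": joint speeds; "tau": joint torques, N m; "tool_pos": TCP position; "tcp_rot": TCP orientation; "ft_force": force on the tool from outside, world axes, zero at the start; "torque": the same for the moment, N m; "width": finger opening in m; "grip_force": force on a finger pad.
Only numpy, scipy, OpenCV 4.12 (cv2) and the standard library are available. Lean on these libraries where they do the work, as an engineer would, in place of code of your own. Each camera call takes 0.05 s, during which the arm holds its last target. There are 200 camera calls.

## Working session

There is one attempt and no reset: what is moved stays moved. The work goes in short steps, Python scripts to look and compute and a tool call to move; the robot and the scene stay as the last step left them, time stands still between calls to the robot, and variables do not carry over. Pictures are saved under pics/ and viewed, at most 14 in all, crops included, and the job is handed in when it is done.

Besides the shell and the picture viewer there is one more tool, called after "Emit:" as name(argument=value, ...), one argument or row to a line, values as JSON. drive_tool: Moves the arm, as the interface text tells. Its arguments: {"type":"object","properties":{"moves":{"type":"array"},"grip_force":{"type":"number"}},"required":["moves"]}

```bash
mkdir -p pics; python3 - <<'E'
from rig import env
import cv2,pickle
for n in ["top","scene"]:
    p=env.get_image(n); cv2.imwrite(f"pics/{n}0.png",p["color"][:,:,::-1])
    print(n,p["mtx"].tolist(),p["rvec"],p["tvec"])
    for t in ["lid_large_round","lid_small_round","lid_square","lid_oblong","canister_large_round","canister_small_round","canister_square","canister_oblong","mug","pan_lid"]:
        print(t,[([round(float(x)) for x in d["extent"]],round(float(d["score"]),2)) for d in env.search_frame(p,t)][:4])
print(env.get_state())
E
```

```text
top [[485.12250775699346, 0.0, 316.3684074731324], [0.0, 485.12250775699346, 246.23996957917666], [0.0, 0.0, 1.0]] [ 2.21818613 -2.16764312  0.07552722] [-0.03881408  0.46892022  1.39166476]
lid_large_round [([388, 262, 427, 298], 0.93)]
lid_small_round [([150, 278, 178, 304], 0.9), ([192, 263, 220, 290], 0.86), ([209, 306, 236, 332], 0.76)]
lid_square [([295, 230, 324, 263], 0.9), ([449, 168, 488, 205], 0.85), ([392, 263, 427, 297], 0.71)]
lid_oblong [([349, 234, 372, 271], 0.6)]
canister_large_round [([289, 165, 326, 206], 0.65)]
canister_small_round [([237, 167, 260, 198], 0.87)]
canister_square [([172, 177, 216, 216], 0.57), ([238, 230, 277, 273], 0.22)]
canister_oblong [([397, 194, 440, 236], 0.79)]
mug [([350, 168, 381, 210], 0.9), ([194, 265, 217, 288], 0.59), ([175, 178, 214, 217], 0.17)]
pan_lid [([237, 233, 274, 273], 0.7)]
scene [[540.8724643255086, 0.0, 324.6855291977169], [0.0, 540.8724643255086, 238.6095143542713], [0.0, 0.0, 1.0]] [ 1.7043712   1.76709337 -0.77399418] [ 0.06066084 -0.2778434   1.78589051]
lid_large_round [([216, 211, 250, 236], 0.86)]
lid_small_round [
[... 430 characters left out ...]
), ([325, 259, 365, 316], 0.66)]
pan_lid []
{'time': 1.1, 'q': array([ 6.48073243e+01,  1.51191764e+01,  9.19034917e+01,  4.53480574e-04,
        7.29797894e+01, -2.11442755e+00]), 'dq': array([-0.0514687 , -0.05628142, -0.12986226, -0.0297426 ,  0.01803047,
        0.05393439]), 'tau': array([ 1.84117082e-03, -5.02061141e+01, -3.57272708e+01,  7.28707993e-02,
        1.84236414e-02,  4.30061959e-06]), 'tool_pos': array([0.26458199, 0.62095491, 0.23870959]), 'tcp_rot': array([-1.79997560e+02, -5.23987682e-04,  1.56921619e+02]), 'ft_force': array([-0.3589461 ,  0.62851498, -0.55271827]), 'torque': array([ 0.03262548, -0.00785378, -0.04566411]), 'grip_force': 0.0, 'width': 0.08849505524137012}
```

View pics/top0.png

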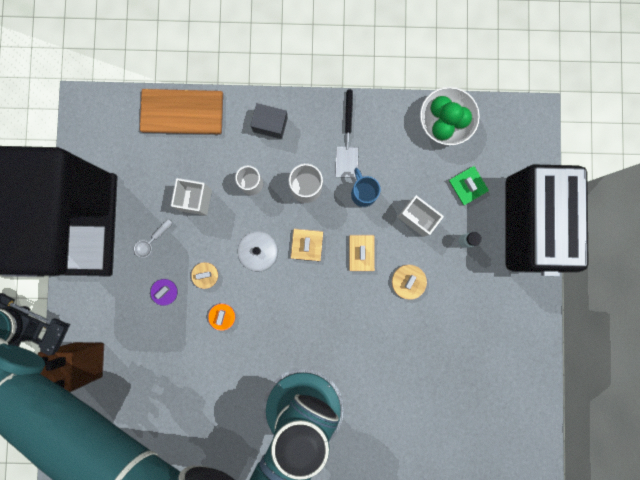

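View pics/scene0.png

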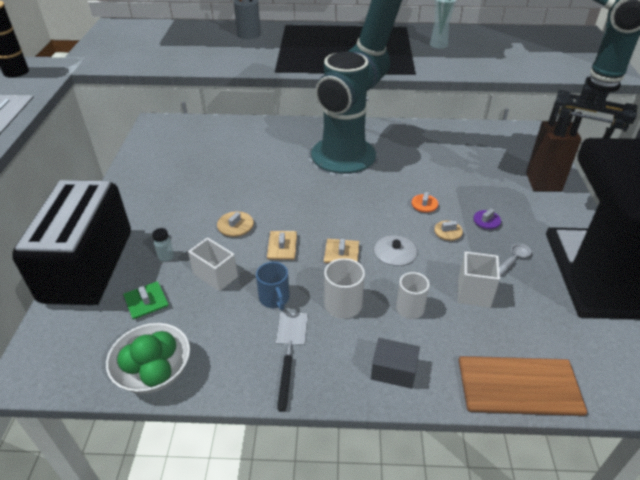

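The top view shows the wooden lids at small round (204,275), square (307,245), oblong (362,253) and large round (409,282). The purple and orange lids (164,292 and 222,318) and the green square (468,186) are decoys. The canisters are square (187,196), small (248,179), large (305,181) and oblong (422,215).

```bash
cat > h.py <<'E'
import numpy as np,cv2
from scipy.optimize import minimize
from scipy.spatial.transform import Rotation as R
LIDS={"lid_large_round":("r",100),"lid_small_round":("r",76),"lid_square":("b",86,86),"lid_oblong":("b",104,72)}
CANS={"canister_large_round":("r",92,110),"canister_small_round":("r",68,90),"canister_square":("b",78,78,100),"canister_oblong":("b",96,64,80)}
def outline(kind,*d):
    if kind=="r":
        a=np.linspace(0,2*np.pi,48,endpoint=False); return np.c_[np.cos(a),np.sin(a)]*d[0]/2000
    return np.array([[1,1],[-1,1],[-1,-1],[1,-1]])*np.array(d[:2])/2000
def prism(o,z0,z1):return np.r_[np.c_[o,np.full(len(o),z0)],np.c_[o,np.full(len(o),z1)]]
def place(pts,p):
    c,s=np.cos(p[2]),np.sin(p[2]); q=pts.copy(); q[:,:2]=pts[:,:2]@np.array([[c,s],[-s,c]])+p[:2]; return q
def proj(P,pts):return cv2.projectPoints(pts,P["rvec"],P["tvec"],P["mtx"],None)[0].reshape(-1,2)
def ray(P,uv,z):
    M=cv2.Rodrigues(P["rvec"])[0];d=M.T@np.linalg.solve(P["mtx"],[uv[0],uv[1],1]);o=-M.T@P["tvec"].ravel()
    return (o+d*(z-o[2])/d[2])[:2]
S=4
def fill(P,pts,box):
    u=(proj(P,pts)-box[:2]+.5)*S-.5
    m=np.zeros(((box[3]-box[1])*S,(box[2]-box[0])*S),np.uint8)
    cv2.fillPoly(m,[np.round(cv2.convexHull(u.astype(np.float32))*16).astype(np.int32)],1,shift=4)
    return cv2.resize(m.astype(np.float32),None,fx=1/S,fy=1/S,interpolation=cv2.INTER_AREA)
def fit(views,pts,p0,yaws):
    # views: (P,mask); returns best (x,y,yaw,cost)
    V=[]
    for P,m in views:
        ys,xs=np.nonzero(m);b=[xs.min()-12,ys.min()-12,xs.max()+13,ys.max()+13]
        V.append((P,b,m[b[1]:b[3],b[0]:b[2]].astype(np.float32)))
    def cost(p):
        p=np.array(p)*[.01,.01,.1]
        return sum(np.abs(fill(P,place(pts,p),b)-m).sum()/m.sum() for P,b,m in V)/len(V)
    best=None
    for y in yaws:
        s=np.array([p0[0]*100,p0[1]*100,y*10])
        r=minimize(cost,s,method="Nelder-Mead",options=dict(initial_simplex=s+np.array([[0,0,0],[.6,0,0],[0,.6,0],[.2,.2,1.5]]),xatol=.005,fatol=1e-4))
        if best is None or r.fun<best.fun:best=r
    return np.r_[best.x*[.01,.01,.1],best.fun]
E
cat > m.py <<'E'
from rig import env
from h import *
T=env.get_image("top");C=env.get_image("scene")
def pick(P,n,uv):
    for d in env.regions_of(P,n):
        l,t,r,b=d["extent"]
        if np.hypot((l+r)/2-uv[0],(t+b)/2-uv[1])<15:return d["pixels"]
for n,uv,uc in [("lid_large_round",(409,281),(235,224)),("lid_small_round",(204,276),(449,231)),("lid_square",(308,246),(342,252)),("lid_oblong",(361,253),(283,246)),("canister_large_round",(306,183),(344,288)),("canister_small_round",(248,180),(412,294)),("canister_square",(188,196),(477,280)),("canister_oblong",(420,215),(213,264))]:
    lid=n in LIDS
    ms=[(P,m,k) for P,m,k in [(T,pick(T,n,uv),"top"),(C,pick(C,n,uc),"scene")] if m is not None]
    z=.012 if lid else .06
    p0=ray(T,uv,z)
    pts=prism(outline(*LIDS[n]),.008,.016) if lid else prism(outline(*CANS[n]),0,CANS[n][-1]/1000)
    yaws=np.radians([0,30,60,90,120,150]) if "oblong" in n else np.radians([-30,0,30]) if "square" in n else [0]
    if lid: # wood+bar silhouette; bar separately by saturation
        for P,m,k in ms:
            sat=cv2.cvtColor(P["color"],cv2.COLOR_RGB2HSV)[:,:,1]
            f=cv2.morphologyEx(m.astype(np.uint8),cv2.MORPH_CLOSE,np.ones((3,3)))
            b=(f>0)&(cv2.erode(f,np.ones((5,5)))>0)&(sat<70)
            if b.sum()>10:
                r=fit([(P,b)],prism(outline("b",40,14),.016,.04),ray(P,np.argwhere(b).mean(0)[::-1],.03),np.radians([0,30,60,90,120,150]))
                print(n,k,"bar",b.sum(),(r[:2]*1000).round(1),round(np.degrees(r[2])%180,1),round(r[3],2))
    for q in [[v] for v in ms]+([ms] if len(ms)>1 else []):
        r=fit([(P,m) for P,m,_ in q],pts,p0,yaws)
        print(n,[x[2] for x in q],(r[:2]*1000).round(1),round(np.degrees(r[2])%180,1),round(r[3],2))
im=cv2.resize(T["color"][150:310,150:460],None,fx=2.5,fy=2.5,interpolation=cv2.INTER_CUBIC)
cv2.imwrite("pics/crop1.png",im[:,:,::-1])
E
python3 m.py
```

```text
lid_large_round top bar 92 [ 373.9 -298.6] 151.3 0.12
lid_large_round scene bar 131 [ 373.8 -298.5] 152.6 0.16
lid_large_round ['top'] [ 371.8 -296.9] 3.9 0.09
lid_large_round ['scene'] [ 372.6 -298.2] 3.1 0.04
lid_large_round ['top', 'scene'] [ 372.3 -297.9] 6.1 0.06
lid_small_round top bar 88 [379.1 295. ] 102.0 0.12
lid_small_round scene bar 117 [383.5 291.5] 80.0 0.37
lid_small_round ['top'] [378.4 294.2] 3.2 0.06
lid_small_round ['scene'] [376.4 292.7] 6.1 0.08
lid_small_round ['top', 'scene'] [377.1 293.2] 1.4 0.07
lid_square scene bar 102 [4.733e+02 2.000e-01] 171.1 0.27
lid_square ['scene'] [469.1   1.2] 174.5 0.21
lid_oblong top bar 81 [ 454.7 -160.7] 0.2 0.1
lid_oblong scene bar 102 [ 453.4 -160. ] 2.2 0.24
lid_oblong ['top'] [ 454.5 -160.1] 1.9 0.04
lid_oblong ['scene'] [ 453.8 -160.4] 1.7 0.1
lid_oblong ['top', 'scene'] [ 454.1 -159.9] 2.2 0.07
canister_large_round ['top'] [643.4   6.1] 5.3 0.04
canister_large_round ['scene'] [642.3   5.3] 5.9 0.03
canister_large_round ['top', 'scene'] [643.2   5.4] 1.7 0.04
canister_small_round ['top'] [651.7 167.9] 177.3 0.04
canister_small_round ['scene'] [650.7 166.7] 7.1 0.03
canister_small_round ['top', 'scene'] [651.1 167.3] 4.5 0.04
canister_square ['top'] [597.9 328.2] 171.6 0.03
canister_square ['scene'] [596.9 327.8] 81.7 0.03
canister_square ['top', 'scene'] [597.5 327.9] 81.4 0.03
canister_oblong ['top'] [ 559.  -320.8] 53.7 0.04
canister_oblong ['scene'] [ 559.1 -321.6] 53.3 0.03
canister_oblong ['top', 'scene'] [ 559. -321.] 53.8 0.04
```

View pics/crop1.png

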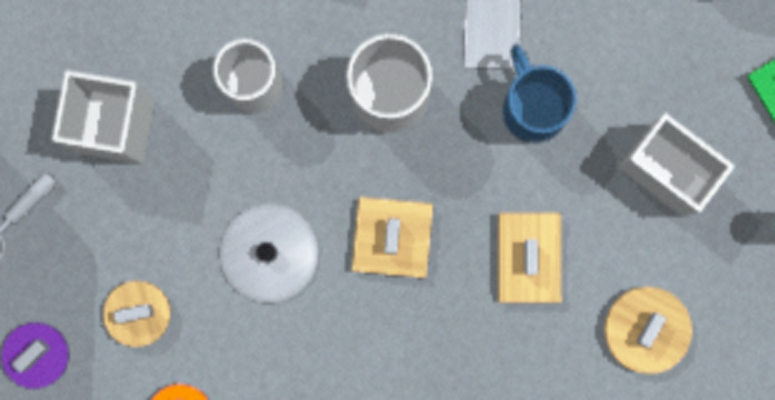

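```bash
cat > plan.py <<'E'
# usage: plan.py x,y,z,yaw,grip ... : splits world waypoints (mm,deg) into calls, prints tool-frame shift/turn per call
import sys
from rig import env
from h import *
s=env.get_state();p=s["tool_pos"]*1000;rot=R.from_euler("xyz",s["tcp_rot"],degrees=True)
print("t",s["time"],"p",p.round(1),s["tcp_rot"].round(1),"q",s["q"].round(0),"w",round(s["width"]*1000,1),"F",s["ft_force"].round(1))
for a in sys.argv[1:]:
    x,y,z,w,g=map(float,a.split(","))
    tgt=R.from_euler("xyz",[180,0,w],degrees=True);d=np.array([x,y,z])-p
    rv=(rot.inv()*tgt).as_rotvec()
    n=int(np.ceil(max(np.linalg.norm(d)/170,np.degrees(np.linalg.norm(rv))/28,1)))
    for i in range(n):
        t=rot.inv().apply(d/n);print(t.round(1).tolist(),(rv/n).round(3).tolist(),g)
        rot=rot*R.from_rotvec(rv/n);p=p+d/n
E
python3 plan.py 265,621,420,156.9,1 377,293,300,102,1 377,293,150,102,1
```

```text
t 2.0 p [264.6 621.  238.7] [-180.     0.   156.9] q [65. 15. 92. -0. 73. -2.] w 88.1 F [ 0.1 -0.3  0.4]
[-0.2, 0.1, -90.6] [-0.0, 0.0, 0.0] 1.0
[-0.2, 0.1, -90.6] [-0.0, 0.0, 0.0] 1.0
[-77.2, -85.9, 40.0] [-0.0, -0.0, 0.319] 1.0
[-100.3, -57.3, 40.0] [-0.0, -0.0, 0.319] 1.0
[-113.2, -22.9, 40.0] [-0.0, -0.0, 0.319] 1.0
[-0.0, 0.0, 150.0] [0.0, 0.0, -0.0] 1.0
```

Emit:
drive_tool(
  moves=[
    [[0, 0, -45, 0, 0, 0, 1], [0, 0, -85, 0, 0, 0, 1], [0, 0, -125, 0, 0, 0, 1], [0, 0, -160, 0, 0, 0, 1], [0, 0, -180, 0, 0, 0, 1]],
  ],
)

```text
time: 2.42
tool_pos: [0.265, 0.6219, 0.425]
tcp_rot: [179.6, 0.0, 156.9]
ft_force: [0.6, 0.6, 0.3]
width: 0.088
grip_force: 0.0
```

Emit:
drive_tool(
  moves=[
    [[-15, -17, 8, 0, 0, 0.06, 1], [-31, -34, 16, 0, 0, 0.13, 1], [-46, -52, 24, 0, 0, 0.19, 1], [-62, -69, 32, 0, 0, 0.25, 1], [-77, -86, 40, 0, 0, 0.32, 1]],
  ],
)

```text
time: 2.83
tool_pos: [0.3019, 0.5106, 0.3785]
tcp_rot: [180.0, 0.0, 138.4]
ft_force: [0.1, -0.2, -0.1]
width: 0.088
grip_force: 0.0
```

Emit:
drive_tool(
  moves=[
    [[-20, -11, 8, 0, 0, 0.06, 1], [-40, -23, 16, 0, 0, 0.13, 1], [-60, -34, 24, 0, 0, 0.19, 1], [-80, -46, 32, 0, 0, 0.25, 1], [-100, -57, 40, 0, 0, 0.32, 1]],
  ],
)

```text
time: 3.25
tool_pos: [0.3391, 0.4016, 0.3385]
tcp_rot: [180.0, -0.0, 120.1]
ft_force: [-0.2, 0.2, -1.1]
width: 0.0879
grip_force: 0.0
```

Emit:
drive_tool(
  moves=[
    [[-23, -5, 8, 0, 0, 0.06, 1], [-46, -9, 16, 0, 0, 0.13, 1], [-69, -14, 24, 0, 0, 0.19, 1], [-90, -18, 32, 0, 0, 0.25, 1], [-113, -23, 40, 0, 0, 0.32, 1]],
  ],
)

```text
time: 3.67
tool_pos: [0.3763, 0.2927, 0.2986]
tcp_rot: [180.0, -0.0, 101.8]
ft_force: [0.8, -0.5, 0.2]
width: 0.0881
grip_force: 0.0
```

Emit:
drive_tool(
  moves=[
    [[0, 0, 36, 0, 0, 0, 1], [0, 0, 72, 0, 0, 0, 1], [0, 0, 108, 0, 0, 0, 1], [0, 0, 144, 0, 0, 0, 1], [0, 0, 180, 0, 0, 0, 1]],
  ],
)

```text
time: 4.08
tool_pos: [0.3762, 0.2935, 0.1177]
tcp_rot: [179.9, -0.0, 101.9]
ft_force: [0.2, 0.9, 0.1]
width: 0.0878
grip_force: 0.0
```

Emit:
drive_tool(
  moves=[
    [[0, 0, 35, 0, 0, 0, 1], [0, 0, 65, 0, 0, 0, 1], [0, 0, 85, 0, 0, 0, 1], [0, 0, 95, 0, 0, 0, 1], [0, 0, 98, 0, 0, 0, 1]],
  ],
)

```text
time: 4.5
tool_pos: [0.3747, 0.2926, 0.0189]
tcp_rot: [-179.8, 0.1, 101.9]
ft_force: [-0.3, -0.1, 0.2]
width: 0.088
grip_force: 0.0
```

Emit:
drive_tool(
  moves=[
    [[0, 0, 0, 0, 0, 0, 0], [0, 0, 0, 0, 0, 0, 0], [0, 0, 0, 0, 0, 0, 0], [0, 0, 0, 0, 0, 0, 0], [0, 0, 0, 0, 0, 0, 0]],
  ],
  grip_force=25,
)

```text
time: 4.92
tool_pos: [0.377, 0.2942, 0.022]
tcp_rot: [179.9, -0.1, 101.9]
ft_force: [0.2, -0.7, -0.2]
width: 0.0566
grip_force: 0.0
```

Emit:
drive_tool(
  moves=[
    [[0, 0, 0, 0, 0, 0, 0], [0, 0, 0, 0, 0, 0, 0], [0, 0, 0, 0, 0, 0, 0], [0, 0, 0, 0, 0, 0, 0], [0, 0, 0, 0, 0, 0, 0]],
  ],
)

```text
time: 5.33
tool_pos: [0.376, 0.2935, 0.0207]
tcp_rot: [-180.0, 0.0, 101.9]
ft_force: [1.1, 0.1, 0.1]
width: 0.0237
grip_force: 0.0
```

Emit:
drive_tool(
  moves=[
    [[0, 0, 0, 0, 0, 0, 0], [0, 0, 0, 0, 0, 0, 0], [0, 0, 0, 0, 0, 0, 0], [0, 0, 0, 0, 0, 0, 0], [0, 0, 0, 0, 0, 0, 0]],
  ],
)

```text
time: 5.75
tool_pos: [0.3761, 0.2936, 0.0207]
tcp_rot: [180.0, 0.0, 101.9]
ft_force: [0.0, -0.3, -0.2]
width: 0.0137
grip_force: 25.0
```

Emit:
drive_tool(
  moves=[
    [[0, 0, -10, 0, 0, 0, 0], [0, 0, -40, 0, 0, 0, 0], [0, 0, -80, 0, 0, 0, 0], [0, 0, -115, 0, 0, 0, 0], [0, 0, -130, 0, 0, 0, 0]],
  ],
)

```text
time: 6.17
tool_pos: [0.3781, 0.2951, 0.1563]
tcp_rot: [179.6, -0.2, 101.9]
ft_force: [1.4, -0.1, -1.0]
width: 0.0138
grip_force: 25.0
```

```bash
python3 plan.py 377,293,190,102,0 651,167,190,102,0 651,167,110,102,0
```

```text
t 6.1667 p [378.1 295.1 156.3] [179.6  -0.2 101.9] q [ 35.  -3. 121.   0.  62.  23.] w 13.8 F [ 1.4 -0.1 -1. ]
[-1.8, -1.3, -33.7] [0.007, -0.003, -0.001] 0.0
[-90.1, 120.9, 0.0] [0.0, 0.0, 0.0] 0.0
[-90.1, 120.9, 0.0] [0.0, 0.0, 0.0] 0.0
[0.0, -0.0, 80.0] [-0.0, 0.0, 0.0] 0.0
```

Emit:
drive_tool(
  moves=[
    [[-9, 12, -10, 0, 0, 0, 0], [-27, 36, -20, 0, 0, 0, 0], [-47, 63, -30, 0, 0, 0, 0], [-67, 90, -38, 0, 0, 0, 0], [-85, 114, -40, 0, 0, 0, 0]],
  ],
)

```text
time: 6.58
tool_pos: [0.5073, 0.2335, 0.1933]
tcp_rot: [179.8, -0.0, 101.9]
ft_force: [0.1, 0.6, -0.8]
width: 0.0137
grip_force: 25.0
```

Emit:
drive_tool(
  moves=[
    [[-23, 31, 0, 0, 0, 0, 0], [-45, 60, 0, 0, 0, 0, 0], [-67, 90, 0, 0, 0, 0, 0], [-86, 115, 0, 0, 0, 0, 0], [-96, 129, 0, 0, 0, 0, 0]],
  ],
)

```text
time: 7.0
tool_pos: [0.6539, 0.1645, 0.191]
tcp_rot: [180.0, 0.0, 101.8]
ft_force: [-0.1, 0.3, -1.4]
width: 0.0138
grip_force: 25.0
```

Emit:
drive_tool(
  moves=[
    [[0, 0, 10, 0, 0, 0, 0], [0, 0, 25, 0, 0, 0, 0], [0, 0, 40, 0, 0, 0, 0], [0, 0, 50, 0, 0, 0, 0], [0, 0, 55, 0, 0, 0, 0]],
  ],
)

```text
time: 7.42
tool_pos: [0.6487, 0.1668, 0.1331]
tcp_rot: [-179.7, -0.0, 101.9]
ft_force: [0.6, -1.0, -1.6]
width: 0.014
grip_force: 25.0
```

Emit:
drive_tool(
  moves=[
    [[0, 0, 0, 0, 0, 0, 0], [0, 0, 0, 0, 0, 0, 0], [0, 0, 0, 0, 0, 0, 0], [0, 0, 0, 0, 0, 0, 0], [0, 0, 0, 0, 0, 0, 0]],
  ],
)

```text
time: 7.83
tool_pos: [0.6518, 0.1669, 0.1369]
tcp_rot: [179.9, -0.0, 101.9]
ft_force: [0.2, 0.0, -1.2]
width: 0.0136
grip_force: 25.0
```

```bash
python3 plan.py 651,167,104,102,0; python3 -c "
from rig import env
import cv2
p=env.get_image('scene');cv2.imwrite('pics/s1.png',cv2.resize(p['color'][200:340,330:530],None,fx=3,fy=3,interpolation=cv2.INTER_CUBIC)[:,:,::-1])"
```

```text
t 7.8333 p [651.8 166.9 136.9] [179.9  -0.  101.9] q [12. 19. 98.  0. 63.  0.] w 13.6 F [ 0.2  0.  -1.2]
[0.3, -0.8, 32.9] [0.002, -0.0, -0.001] 0.0
```

View pics/s1.png

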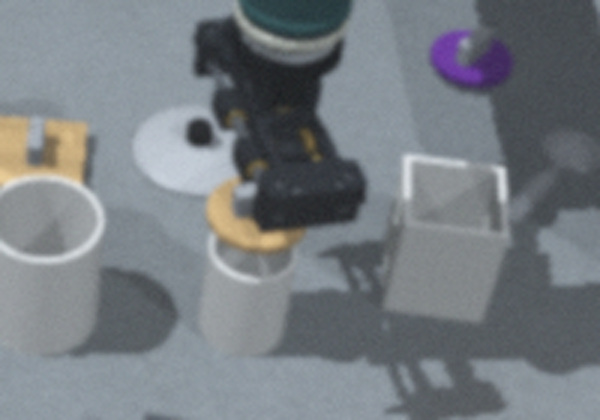

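The view shows the small lid held level and centred above the small canister, at about (250,215) in the crop. Lowering and releasing.

Emit:
drive_tool(
  moves=[
    [[0, 0, 6, 0, 0, 0, 0], [0, 0, 14, 0, 0, 0, 0], [0, 0, 22, 0, 0, 0, 0], [0, 0, 28, 0, 0, 0, 0], [0, 0, 32, 0, 0, 0, 0]],
  ],
)

```text
time: 8.3
tool_pos: [0.6504, 0.1664, 0.1026]
tcp_rot: [-179.9, 0.0, 101.9]
ft_force: [-5.6, -1.8, 19.6]
width: 0.014
grip_force: 25.0
```

Emit:
drive_tool(
  moves=[
    [[0, 0, 1, 0, 0, 0, 0], [0, 0, 1, 0, 0, 0, 0], [0, 0, 1, 0, 0, 0, 0], [0, 0, 1, 0, 0, 0, 0], [0, 0, 1, 0, 0, 0, 0]],
  ],
)

```text
time: 8.72
tool_pos: [0.6511, 0.1666, 0.1026]
tcp_rot: [-180.0, 0.0, 101.9]
ft_force: [-1.9, -0.5, 1.7]
width: 0.0137
grip_force: 25.0
```

```bash
python3 plan.py
```

```text
t 8.7167 p [651.1 166.6 102.6] [-180.     0.   101.9] q [12. 21. 99. -0. 60.  0.] w 13.7 F [-1.9 -0.5  1.7]
```

Emit:
drive_tool(
  moves=[
    [[0, 0, 0, 0, 0, 0, 0.5], [0, 0, 0, 0, 0, 0, 0.5], [0, 0, 0, 0, 0, 0, 0.5], [0, 0, 0, 0, 0, 0, 0.5], [0, 0, 0, 0, 0, 0, 0.5]],
  ],
)

```text
time: 9.13
tool_pos: [0.6513, 0.1667, 0.1026]
tcp_rot: [180.0, -0.0, 101.9]
ft_force: [-0.2, -0.4, -0.8]
width: 0.0434
grip_force: 0.0
```

Emit:
drive_tool(
  moves=[
    [[0, 0, -8, 0, 0, 0, 0.5], [0, 0, -30, 0, 0, 0, 0.5], [0, 0, -60, 0, 0, 0, 0.5], [0, 0, -95, 0, 0, 0, 0.5], [0, 0, -110, 0, 0, 0, 0.5]],
  ],
)

```text
time: 9.55
tool_pos: [0.6534, 0.1672, 0.2187]
tcp_rot: [179.6, -0.0, 101.9]
ft_force: [1.1, -0.5, 1.0]
width: 0.0445
grip_force: 0.0
```

```bash
cat > sq.py <<'E'
from rig import env
from h import *
T=env.get_image("top")
uv=(308,246)
hsv=cv2.cvtColor(T["color"],cv2.COLOR_RGB2HSV)
win=np.zeros((480,640),np.uint8);win[222:270,285:332]=1
wood=((hsv[:,:,1]>60)&(hsv[:,:,0]<32)&(hsv[:,:,2]>90)&(win>0)).astype(np.uint8)
full=cv2.morphologyEx(wood,cv2.MORPH_CLOSE,np.ones((9,9)))
bar=(full>0)&(wood==0)&(cv2.erode(full,np.ones((5,5)))>0)
for n,m,pts in [("bar",bar,prism(outline("b",40,14),.016,.04)),("lid",full>0,prism(outline("b",86,86),.008,.016))]:
    r=fit([(T,m)],pts,ray(T,uv,.02),np.radians([-20,0,20]));print(n,m.sum(),(r[:2]*1000).round(1),np.degrees(r[2]).round(1),r[3].round(2))
d=[x for x in env.search_frame(T,"lid_square")];print([(np.round(x["extent"]),x["score"]) for x in d][:3])
cv2.imwrite("pics/t2.png",T["color"][:,:,::-1])
E
python3 sq.py; python3 plan.py
```

```text
bar 76 [474.4   1.1] -5.0 0.14
lid 898 [474.3   1. ] -4.2 0.03
[(array([293., 230., 322., 263.]), 0.9), (array([449., 168., 491., 206.]), 0.76)]
t 9.65 p [654.2 167.3 218.7] [179.4  -0.  101.9] q [12. 15. 94. -0. 70.  0.] w 43.7 F [-0.5 -0.6  0.2]
```

View pics/t2.png

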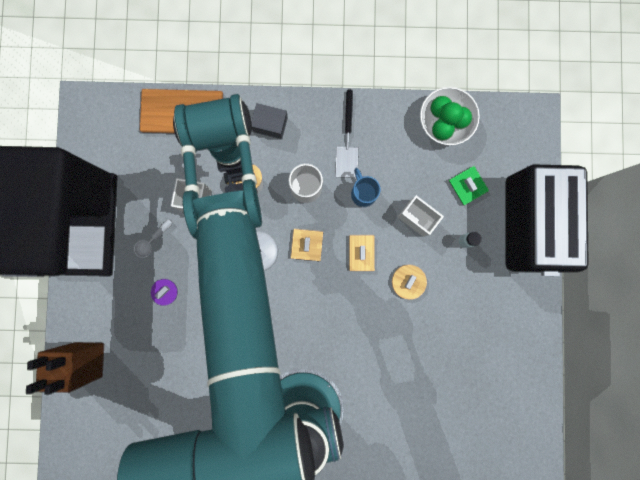

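The small lid sits on its canister at (247,178), and the square, oblong and large lids are unobstructed. Next is the square lid.

Emit:
drive_tool(
  moves=[
    [[-8, -14, 1, 0, 0, -0.086, 0.5], [-17, -28, 2, 0, 0, -0.171, 0.5], [-25, -41, 3, 0, 0, -0.257, 0.5], [-34, -55, 4, 0, 0, -0.342, 0.5], [-42, -69, 4, 0, 0, -0.428, 0.5]],
  ],
)

```text
time: 10.07
tool_pos: [0.5906, 0.1106, 0.2065]
tcp_rot: [-179.8, -0.1, 126.7]
ft_force: [1.0, -0.4, -0.1]
width: 0.0439
grip_force: 0.0
```

Emit:
drive_tool(
  moves=[
    [[-2, -16, 1, 0, 0, -0.086, 0.5], [-4, -32, 2, 0, 0, -0.171, 0.5], [-6, -48, 3, 0, 0, -0.257, 0.5], [-8, -64, 4, 0, 0, -0.342, 0.5], [-9, -80, 4, 0, 0, -0.428, 0.5]],
  ],
)

```text
time: 10.48
tool_pos: [0.5315, 0.0559, 0.2027]
tcp_rot: [-179.9, -0.1, 151.2]
ft_force: [1.0, -0.1, 0.6]
width: 0.0438
grip_force: 0.0
```

Emit:
drive_tool(
  moves=[
    [[5, -15, 1, 0, 0, -0.086, 0.5], [10, -31, 2, 0, 0, -0.171, 0.5], [15, -46, 3, 0, 0, -0.257, 0.5], [20, -62, 4, 0, 0, -0.342, 0.5], [25, -77, 4, 0, 0, -0.428, 0.5]],
  ],
)

```text
time: 10.9
tool_pos: [0.4722, 0.0009, 0.1989]
tcp_rot: [-180.0, -0.2, 175.7]
ft_force: [-0.1, -0.1, 0.4]
width: 0.0438
grip_force: 0.0
```

Emit:
drive_tool(
  moves=[
    [[0, 0, 25, 0, 0, 0, 0.5], [0, 0, 55, 0, 0, 0, 0.5], [0, 0, 80, 0, 0, 0, 0.5], [0, 0, 95, 0, 0, 0, 0.5], [0, 0, 100, 0, 0, 0, 0.5]],
  ],
)

```text
time: 11.32
tool_pos: [0.4703, 0.0015, 0.0964]
tcp_rot: [-180.0, -0.5, 175.5]
ft_force: [-1.0, 0.2, -0.1]
width: 0.0442
grip_force: 0.0
```

Emit:
drive_tool(
  moves=[
    [[0, 0, 0, 0, 0, 0, 0.5], [0, 0, 0, 0, 0, 0, 0.5], [0, 0, 0, 0, 0, 0, 0.5], [0, 0, 0, 0, 0, 0, 0.5], [0, 0, 0, 0, 0, 0, 0.5]],
  ],
)

```text
time: 11.73
tool_pos: [0.4752, 0.0014, 0.102]
tcp_rot: [180.0, 0.1, 175.5]
ft_force: [1.1, 1.0, 0.2]
width: 0.044
grip_force: 0.0
```

```bash
python3 plan.py 474.4,1,21,175.5,.5
```

```text
t 11.7333 p [475.2   1.4 102. ] [1.800e+02 1.000e-01 1.755e+02] q [ -3.   1. 124.  -0.  55. -88.] w 44.0 F [1.1 1.  0.2]
[0.9, -0.4, 81.0] [0.0, 0.002, -0.0] 0.5
```

Down, grip and lift.

Emit:
drive_tool(
  moves=[
    [[0, 0, 20, 0, 0, 0, 0.5], [0, 0, 42, 0, 0, 0, 0.5], [0, 0, 62, 0, 0, 0, 0.5], [0, 0, 75, 0, 0, 0, 0.5], [0, 0, 80, 0, 0, 0, 0.5]],
  ],
)

```text
time: 12.15
tool_pos: [0.4729, 0.0014, 0.0193]
tcp_rot: [-180.0, -0.1, 175.5]
ft_force: [-0.3, -0.2, -0.1]
width: 0.0439
grip_force: 0.0
```

Emit:
drive_tool(
  moves=[
    [[0, 0, 0, 0, 0, 0, 0], [0, 0, 0, 0, 0, 0, 0], [0, 0, 0, 0, 0, 0, 0], [0, 0, 0, 0, 0, 0, 0], [0, 0, 0, 0, 0, 0, 0]],
  ],
)

```text
time: 12.57
tool_pos: [0.4752, 0.0013, 0.0219]
tcp_rot: [-180.0, 0.1, 175.5]
ft_force: [0.1, -1.0, 2.4]
width: 0.0137
grip_force: 25.0
```

Emit:
drive_tool(
  moves=[
    [[0, 0, 0, 0, 0, 0, 0], [0, 0, 0, 0, 0, 0, 0], [0, 0, 0, 0, 0, 0, 0], [0, 0, 0, 0, 0, 0, 0], [0, 0, 0, 0, 0, 0, 0]],
  ],
)

```text
time: 12.98
tool_pos: [0.4752, 0.0013, 0.0218]
tcp_rot: [-180.0, 0.1, 175.5]
ft_force: [-0.2, -0.5, 6.5]
width: 0.0142
grip_force: 25.0
```

```bash
python3 plan.py 474.4,1,180,175.5,0 597,328,180,171.5,0
```

```text
t 12.9833 p [475.2   1.3  21.8] [-1.800e+02  1.000e-01  1.755e+02] q [ -3.   8. 126.  -0.  46. -88.] w 14.2 F [-0.2 -0.5  6.5]
[0.4, -0.3, -158.2] [-0.0, 0.002, -0.0] 0.0
[-32.2, 111.9, 0.0] [0.0, -0.0, 0.023] 0.0
[-29.6, 112.6, 0.0] [0.0, -0.0, 0.023] 0.0
[-26.9, 113.2, 0.0] [0.0, -0.0, 0.023] 0.0
```

Emit:
drive_tool(
  moves=[
    [[0, 0, -10, 0, 0, 0, 0], [0, 0, -42, 0, 0, 0, 0], [0, 0, -82, 0, 0, 0, 0], [0, 0, -122, 0, 0, 0, 0], [0, 0, -158, 0, 0, 0, 0]],
  ],
)

```text
time: 13.4
tool_pos: [0.4736, 0.0015, 0.181]
tcp_rot: [180.0, 0.0, 175.5]
ft_force: [1.9, 0.3, -0.7]
width: 0.0139
grip_force: 25.0
```

Emit:
drive_tool(
  moves=[
    [[-4, 15, 0, 0, 0, 0.005, 0], [-11, 38, 0, 0, 0, 0.01, 0], [-18, 62, 0, 0, 0, 0.015, 0], [-25, 87, 0, 0, 0, 0.02, 0], [-32, 112, 0, 0, 0, 0.023, 0]],
  ],
)

```text
time: 13.82
tool_pos: [0.5147, 0.1114, 0.1792]
tcp_rot: [180.0, 0.0, 174.1]
ft_force: [0.0, -0.0, 0.4]
width: 0.0136
grip_force: 25.0
```

Emit:
drive_tool(
  moves=[
    [[-6, 22, 0, 0, 0, 0.005, 0], [-12, 45, 0, 0, 0, 0.01, 0], [-18, 68, 0, 0, 0, 0.015, 0], [-24, 90, 0, 0, 0, 0.02, 0], [-30, 113, 0, 0, 0, 0.023, 0]],
  ],
)

```text
time: 14.23
tool_pos: [0.5559, 0.2208, 0.1787]
tcp_rot: [-180.0, -0.0, 172.8]
ft_force: [0.2, -1.3, -0.6]
width: 0.0142
grip_force: 25.0
```

Emit:
drive_tool(
  moves=[
    [[-7, 28, 0, 0, 0, 0.01, 0], [-14, 58, 0, 0, 0, 0.02, 0], [-21, 88, 0, 0, 0, 0.023, 0], [-25, 106, 0, 0, 0, 0.023, 0], [-27, 113, 0, 0, 0, 0.023, 0]],
  ],
)

```text
time: 14.65
tool_pos: [0.5971, 0.3312, 0.1786]
tcp_rot: [180.0, -0.0, 171.6]
ft_force: [0.5, -0.5, -1.6]
width: 0.0139
grip_force: 25.0
```

Emit:
drive_tool(
  moves=[
    [[0, 0, 0, 0, 0, 0, 0], [0, 0, 10, 0, 0, 0, 0], [0, 0, 25, 0, 0, 0, 0], [0, 0, 30, 0, 0, 0, 0], [0, 0, 30, 0, 0, 0, 0]],
  ],
)

```text
time: 15.07
tool_pos: [0.595, 0.3263, 0.1459]
tcp_rot: [-179.8, -0.2, 171.5]
ft_force: [-0.0, -0.0, -1.1]
width: 0.0138
grip_force: 25.0
```

Emit:
drive_tool(
  moves=[
    [[0, 0, 0, 0, 0, 0, 0], [0, 0, 0, 0, 0, 0, 0], [0, 0, 0, 0, 0, 0, 0], [0, 0, 0, 0, 0, 0, 0], [0, 0, 0, 0, 0, 0, 0]],
  ],
)

```text
time: 15.48
tool_pos: [0.5974, 0.3287, 0.1495]
tcp_rot: [180.0, 0.1, 171.5]
ft_force: [0.0, -0.3, -1.5]
width: 0.0138
grip_force: 25.0
```

```bash
python3 plan.py 598,328,114,171.5,0; python3 -c "
from rig import env
import cv2
p=env.get_image('scene');cv2.imwrite('pics/s3.png',cv2.resize(p['color'][200:340,360:560],None,fx=3,fy=3,interpolation=cv2.INTER_CUBIC)[:,:,::-1])"
```

```text
t 15.4833 p [597.4 328.7 149.5] [1.800e+02 1.000e-01 1.715e+02] q [ 27.  19.  96.  -0.  64. -55.] w 13.8 F [ 0.  -0.3 -1.5]
[-0.6, -0.7, 35.5] [0.001, 0.001, 0.001] 0.0
```

View pics/s3.png

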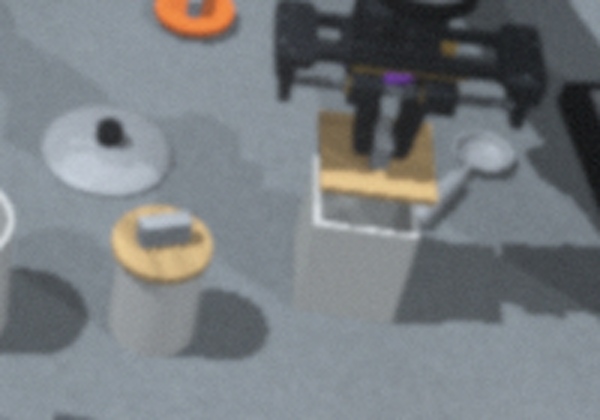

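The square lid is above its canister and aligned at about (375,165) in the crop. The small lid sits flush at (160,240). Lowering and releasing.

Emit:
drive_tool(
  moves=[
    [[-1, -1, 6, 0, 0, 0, 0], [-1, -1, 14, 0, 0, 0, 0], [-1, -1, 23, 0, 0, 0, 0], [-1, -1, 31, 0, 0, 0, 0], [-1, -1, 35, 0, 0, 0, 0]],
  ],
)

```text
time: 15.95
tool_pos: [0.5972, 0.3271, 0.1135]
tcp_rot: [-179.9, -0.1, 171.5]
ft_force: [-8.4, -4.9, 23.0]
width: 0.0135
grip_force: 25.0
```

Emit:
drive_tool(
  moves=[
    [[0, 0, 1, 0, 0, 0, 0], [0, 0, 1, 0, 0, 0, 0], [0, 0, 1, 0, 0, 0, 0], [0, 0, 1, 0, 0, 0, 0], [0, 0, 1, 0, 0, 0, 0]],
  ],
)

```text
time: 16.37
tool_pos: [0.5975, 0.3273, 0.1135]
tcp_rot: [-180.0, -0.0, 171.5]
ft_force: [-3.1, -2.0, 7.8]
width: 0.0136
grip_force: 25.0
```

```bash
python3 plan.py
```

```text
t 16.3667 p [597.5 327.3 113.5] [-180.    -0.   171.5] q [ 27.  21.  98.  -0.  61. -55.] w 13.6 F [-3.1 -2.   7.8]
```

Emit:
drive_tool(
  moves=[
    [[0, 0, 0, 0, 0, 0, 0.5], [0, 0, 0, 0, 0, 0, 0.5], [0, 0, 0, 0, 0, 0, 0.5], [0, 0, 0, 0, 0, 0, 0.5], [0, 0, 0, 0, 0, 0, 0.5]],
  ],
)

```text
time: 16.78
tool_pos: [0.5977, 0.3275, 0.1122]
tcp_rot: [-180.0, -0.0, 171.5]
ft_force: [0.4, -1.2, -0.3]
width: 0.0433
grip_force: 0.0
```

Emit:
drive_tool(
  moves=[
    [[0, 0, -8, 0, 0, 0, 0.5], [0, 0, -30, 0, 0, 0, 0.5], [0, 0, -60, 0, 0, 0, 0.5], [0, 0, -95, 0, 0, 0, 0.5], [0, 0, -110, 0, 0, 0, 0.5]],
  ],
)

```text
time: 17.2
tool_pos: [0.5998, 0.3285, 0.2286]
tcp_rot: [179.8, 0.3, 171.5]
ft_force: [0.0, -0.0, 0.4]
width: 0.0439
grip_force: 0.0
```

```bash
CMD=597.5,327.5,223,171.5 python3 plan.py 373,-298,150,152,.5 
```

```text
t 17.2 p [597.5 327.5 223. ] [179.8   0.3 171.5] q [ 27.  16.  92.   0.  72. -55.] w 43.9 F [ 0.  -0.   0.4]
[32.4, -163.0, 18.2] [0.0, -0.0, 0.085] 0.5
[18.4, -165.1, 18.2] [0.0, -0.0, 0.085] 0.5
[4.3, -166.1, 18.2] [0.0, -0.0, 0.085] 0.5
[-9.8, -165.9, 18.2] [0.0, -0.0, 0.085] 0.5
```

Emit:
drive_tool(
  moves=[
    [[6, -32, 3, 0, 0, 0.017, 0.5], [13, -65, 7, 0, 0, 0.034, 0.5], [19, -98, 10, 0, 0, 0.051, 0.5], [26, -130, 14, 0, 0, 0.068, 0.5], [32, -163, 18, 0, 0, 0.085, 0.5]],
  ],
)

```text
time: 17.62
tool_pos: [0.5417, 0.17, 0.2054]
tcp_rot: [180.0, 0.1, 166.6]
ft_force: [-0.0, -1.2, -0.7]
width: 0.0437
grip_force: 0.0
```

Emit:
drive_tool(
  moves=[
    [[4, -33, 3, 0, 0, 0.017, 0.5], [7, -66, 7, 0, 0, 0.034, 0.5], [11, -99, 10, 0, 0, 0.051, 0.5], [14, -132, 14, 0, 0, 0.068, 0.5], [18, -165, 18, 0, 0, 0.085, 0.5]],
  ],
)

```text
time: 18.03
tool_pos: [0.4863, 0.0133, 0.1875]
tcp_rot: [180.0, 0.1, 161.8]
ft_force: [-0.1, -0.9, 0.8]
width: 0.0441
grip_force: 0.0
```

Emit:
drive_tool(
  moves=[
    [[1, -33, 3, 0, 0, 0.017, 0.5], [2, -66, 7, 0, 0, 0.034, 0.5], [3, -99, 10, 0, 0, 0.051, 0.5], [4, -132, 14, 0, 0, 0.068, 0.5], [4, -166, 18, 0, 0, 0.085, 0.5]],
  ],
)

```text
time: 18.45
tool_pos: [0.4304, -0.1432, 0.1695]
tcp_rot: [180.0, 0.1, 156.9]
ft_force: [1.2, -0.5, -0.9]
width: 0.0442
grip_force: 0.0
```

Emit:
drive_tool(
  moves=[
    [[-3, -40, 3, 0, 0, 0.017, 0.5], [-5, -80, 7, 0, 0, 0.034, 0.5], [-7, -120, 10, 0, 0, 0.051, 0.5], [-9, -155, 14, 0, 0, 0.068, 0.5], [-10, -166, 18, 0, 0, 0.085, 0.5]],
  ],
)

```text
time: 18.87
tool_pos: [0.374, -0.3027, 0.1517]
tcp_rot: [-179.9, 0.1, 151.8]
ft_force: [-0.3, 0.2, -0.1]
width: 0.0438
grip_force: 0.0
```

Emit:
drive_tool(
  moves=[
    [[0, 0, 10, 0, 0, 0, 0.5], [0, 0, 25, 0, 0, 0, 0.5], [0, 0, 40, 0, 0, 0, 0.5], [0, 0, 50, 0, 0, 0, 0.5], [0, 0, 50, 0, 0, 0, 0.5]],
  ],
)

```text
time: 19.28
tool_pos: [0.3739, -0.2958, 0.098]
tcp_rot: [179.9, -0.3, 152.1]
ft_force: [-0.5, -0.9, -0.2]
width: 0.0436
grip_force: 0.0
```

Emit:
drive_tool(
  moves=[
    [[0, 0, 0, 0, 0, 0, 0.5], [0, 0, 0, 0, 0, 0, 0.5], [0, 0, 0, 0, 0, 0, 0.5], [0, 0, 0, 0, 0, 0, 0.5], [0, 0, 0, 0, 0, 0, 0.5]],
  ],
)

```text
time: 19.7
tool_pos: [0.3757, -0.2988, 0.1015]
tcp_rot: [-180.0, 0.1, 152.1]
ft_force: [-1.2, 1.2, 0.6]
width: 0.044
grip_force: 0.0
```

```bash
python3 plan.py 373,-298,21,152,.5 
```

```text
t 19.7 p [ 375.7 -298.8  101.5] [-1.800e+02  1.000e-01  1.521e+02] q [ -41.    1.  123.    0.   55. -104.] w 44.0 F [-1.2  1.2  0.6]
[2.8, -0.5, 80.5] [-0.0, 0.002, 0.001] 0.5
```

Emit:
drive_tool(
  moves=[
    [[2, 0, 20, 0, 0, 0, 0.5], [2, 0, 42, 0, 0, 0, 0.5], [2, 0, 62, 0, 0, 0, 0.5], [2, 0, 75, 0, 0, 0, 0.5], [2, 0, 80, 0, 0, 0, 0.5]],
  ],
)

```text
time: 20.12
tool_pos: [0.3721, -0.2965, 0.0189]
tcp_rot: [180.0, -0.2, 152.0]
ft_force: [0.6, 0.1, -0.3]
width: 0.0442
grip_force: 0.0
```

Emit:
drive_tool(
  moves=[
    [[0, 0, 0, 0, 0, 0, 0], [0, 0, 0, 0, 0, 0, 0], [0, 0, 0, 0, 0, 0, 0], [0, 0, 0, 0, 0, 0, 0], [0, 0, 0, 0, 0, 0, 0]],
  ],
)

```text
time: 20.53
tool_pos: [0.3741, -0.2982, 0.0218]
tcp_rot: [-180.0, 0.1, 152.1]
ft_force: [0.0, -0.2, 3.3]
width: 0.0135
grip_force: 25.0
```

Emit:
drive_tool(
  moves=[
    [[0, 0, 0, 0, 0, 0, 0], [0, 0, 0, 0, 0, 0, 0], [0, 0, 0, 0, 0, 0, 0], [0, 0, 0, 0, 0, 0, 0], [0, 0, 0, 0, 0, 0, 0]],
  ],
)

```text
time: 20.95
tool_pos: [0.3741, -0.2982, 0.0218]
tcp_rot: [-180.0, 0.1, 152.1]
ft_force: [-0.3, 0.7, 6.2]
width: 0.014
grip_force: 25.0
```

```bash
python3 plan.py 373,-298,200,152,0 643,5,200,176,0
```

```text
t 20.95 p [ 374.1 -298.2   21.8] [-1.800e+02  1.000e-01  1.521e+02] q [ -42.    8.  126.   -0.   46. -104.] w 14.0 F [-0.3  0.7  6.2]
[0.4, -0.2, -89.1] [-0.0, 0.001, 0.0] 0.0
[0.4, -0.2, -89.1] [-0.0, 0.001, 0.0] 0.0
[-32.0, 131.4, 0.0] [0.0, 0.0, -0.14] 0.0
[-50.0, 125.7, 0.0] [0.0, 0.0, -0.14] 0.0
[-67.0, 117.5, 0.0] [0.0, 0.0, -0.14] 0.0
```

Emit:
drive_tool(
  moves=[
    [[0, 0, -10, 0, 0, 0, 0], [0, 0, -42, 0, 0, 0, 0], [0, 0, -82, 0, 0, 0, 0], [0, 0, -122, 0, 0, 0, 0], [0, 0, -160, 0, 0, 0, 0]],
  ],
)

```text
time: 21.37
tool_pos: [0.3727, -0.2969, 0.1826]
tcp_rot: [180.0, -0.1, 152.1]
ft_force: [1.0, -1.1, -2.1]
width: 0.0137
grip_force: 25.0
```

Emit:
drive_tool(
  moves=[
    [[-4, 18, -8, 0, 0, -0.03, 0], [-11, 45, -15, 0, 0, -0.06, 0], [-18, 74, -18, 0, 0, -0.09, 0], [-25, 103, -18, 0, 0, -0.12, 0], [-32, 131, -18, 0, 0, -0.14, 0]],
  ],
)

```text
time: 21.78
tool_pos: [0.4635, -0.1957, 0.1996]
tcp_rot: [-180.0, 0.0, 160.1]
ft_force: [0.0, -1.2, -2.1]
width: 0.0138
grip_force: 25.0
```

Emit:
drive_tool(
  moves=[
    [[-10, 25, 0, 0, 0, -0.03, 0], [-20, 50, 0, 0, 0, -0.06, 0], [-30, 75, 0, 0, 0, -0.09, 0], [-40, 100, 0, 0, 0, -0.12, 0], [-50, 126, 0, 0, 0, -0.14, 0]],
  ],
)

```text
time: 22.2
tool_pos: [0.553, -0.0941, 0.1987]
tcp_rot: [-180.0, -0.1, 168.2]
ft_force: [0.6, 0.3, -1.0]
width: 0.0137
grip_force: 25.0
```

Emit:
drive_tool(
  moves=[
    [[-17, 30, 0, 0, 0, -0.03, 0], [-34, 60, 0, 0, 0, -0.06, 0], [-50, 88, 0, 0, 0, -0.09, 0], [-62, 109, 0, 0, 0, -0.12, 0], [-67, 117, 0, 0, 0, -0.14, 0]],
  ],
)

```text
time: 22.62
tool_pos: [0.6439, 0.0082, 0.1986]
tcp_rot: [179.9, 0.0, 176.3]
ft_force: [0.2, -0.6, -1.0]
width: 0.0136
grip_force: 25.0
```

Emit:
drive_tool(
  moves=[
    [[0, 0, 0, 0, 0, 0, 0], [0, 0, 10, 0, 0, 0, 0], [0, 0, 25, 0, 0, 0, 0], [0, 0, 38, 0, 0, 0, 0], [0, 0, 40, 0, 0, 0, 0]],
  ],
)

```text
time: 23.03
tool_pos: [0.6393, 0.004, 0.1548]
tcp_rot: [-180.0, -0.4, 176.0]
ft_force: [-1.2, -0.6, -1.4]
width: 0.014
grip_force: 25.0
```

Emit:
drive_tool(
  moves=[
    [[0, 0, 0, 0, 0, 0, 0], [0, 0, 0, 0, 0, 0, 0], [0, 0, 0, 0, 0, 0, 0], [0, 0, 0, 0, 0, 0, 0], [0, 0, 0, 0, 0, 0, 0]],
  ],
)

```text
time: 23.45
tool_pos: [0.6432, 0.0051, 0.1597]
tcp_rot: [180.0, 0.1, 176.1]
ft_force: [-0.0, -0.6, -0.9]
width: 0.0137
grip_force: 25.0
```

```bash
python3 plan.py 643.5,5.4,124,176,0; python3 -c "
from rig import env
import cv2
p=env.get_image('scene');cv2.imwrite('pics/s4.png',cv2.resize(p['color'][200:340,240:440],None,fx=3,fy=3,interpolation=cv2.INTER_CUBIC)[:,:,::-1])"
```

```text
t 23.45 p [643.2   5.1 159.7] [1.800e+02 1.000e-01 1.761e+02] q [ -2.  15. 101.  -0.  64. -88.] w 13.7 F [-0.  -0.6 -0.9]
[-0.2, 0.3, 35.7] [0.0, 0.002, 0.002] 0.0
```

View pics/s4.png

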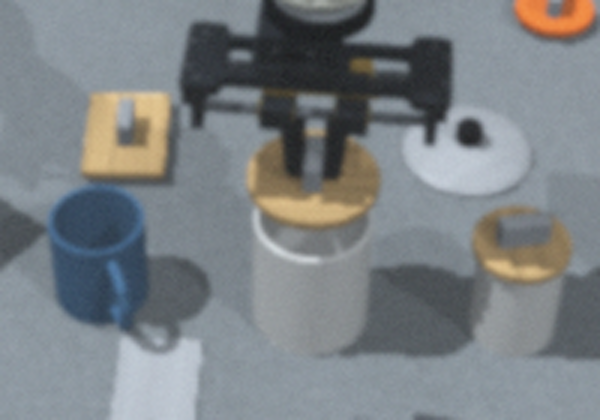

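The large lid is centred over the large canister at about (313,180) in the crop. Lowering, releasing and backing off.

Emit:
drive_tool(
  moves=[
    [[0, 0, 6, 0, 0, 0, 0], [0, 0, 14, 0, 0, 0, 0], [0, 0, 23, 0, 0, 0, 0], [0, 0, 31, 0, 0, 0, 0], [0, 0, 35, 0, 0, 0, 0]],
  ],
)

```text
time: 23.92
tool_pos: [0.642, 0.0053, 0.1235]
tcp_rot: [-180.0, -0.1, 176.1]
ft_force: [-8.7, 1.1, 24.0]
width: 0.0137
grip_force: 25.0
```

Emit:
drive_tool(
  moves=[
    [[0, 0, 1, 0, 0, 0, 0], [0, 0, 1, 0, 0, 0, 0], [0, 0, 1, 0, 0, 0, 0], [0, 0, 1, 0, 0, 0, 0], [0, 0, 1, 0, 0, 0, 0]],
  ],
)

```text
time: 24.33
tool_pos: [0.6425, 0.0053, 0.1236]
tcp_rot: [-180.0, -0.0, 176.1]
ft_force: [-3.0, -0.2, 6.3]
width: 0.0141
grip_force: 25.0
```

```bash
python3 plan.py; CMD=643.4,5.1,224,176.1 python3 plan.py 454.5,-160.2,100,181.4,.5
```

```text
t 24.3333 p [642.5   5.3 123.6] [-180.    -0.   176.1] q [ -2.  17. 102.  -0.  61. -88.] w 14.1 F [-3.  -0.2  6.3]
t 24.3333 p [643.4   5.1 224. ] [-180.    -0.   176.1] q [ -2.  17. 102.  -0.  61. -88.] w 14.1 F [-3.  -0.2  6.3]
[88.6, -88.9, 62.0] [0.0, 0.0, -0.046] 0.5
[92.6, -84.7, 62.0] [0.0, 0.0, -0.046] 0.5
```

Emit:
drive_tool(
  moves=[
    [[0, 0, 0, 0, 0, 0, 0.5], [0, 0, 0, 0, 0, 0, 0.5], [0, 0, 0, 0, 0, 0, 0.5], [0, 0, 0, 0, 0, 0, 0.5], [0, 0, 0, 0, 0, 0, 0.5]],
  ],
)

```text
time: 24.75
tool_pos: [0.6425, 0.0052, 0.1222]
tcp_rot: [-180.0, -0.0, 176.1]
ft_force: [-1.0, 0.5, 0.7]
width: 0.0431
grip_force: 0.0
```

Emit:
drive_tool(
  moves=[
    [[0, 0, -8, 0, 0, 0, 0.5], [0, 0, -30, 0, 0, 0, 0.5], [0, 0, -60, 0, 0, 0, 0.5], [0, 0, -90, 0, 0, 0, 0.5], [0, 0, -100, 0, 0, 0, 0.5]],
  ],
)

```text
time: 25.17
tool_pos: [0.6453, 0.0052, 0.2287]
tcp_rot: [180.0, 0.5, 176.1]
ft_force: [0.6, 0.8, 0.4]
width: 0.0445
grip_force: 0.0
```

Emit:
drive_tool(
  moves=[
    [[18, -18, 0, 0, 0, -0.01, 0.5], [36, -36, 0, 0, 0, -0.02, 0.5], [54, -54, 0, 0, 0, -0.03, 0.5], [72, -72, 0, 0, 0, -0.04, 0.5], [89, -89, 0, 0, 0, -0.046, 0.5]],
  ],
)

```text
time: 25.58
tool_pos: [0.5465, -0.0781, 0.2222]
tcp_rot: [-180.0, -0.0, 178.8]
ft_force: [-0.1, -0.8, -0.0]
width: 0.0441
grip_force: 0.0
```

Emit:
drive_tool(
  moves=[
    [[22, -20, 10, 0, 0, -0.01, 0.5], [44, -40, 25, 0, 0, -0.02, 0.5], [66, -60, 40, 0, 0, -0.03, 0.5], [85, -78, 50, 0, 0, -0.04, 0.5], [92, -85, 60, 0, 0, -0.046, 0.5]],
  ],
)

```text
time: 26.0
tool_pos: [0.4511, -0.1617, 0.1613]
tcp_rot: [-180.0, -0.1, -178.7]
ft_force: [-0.5, -0.1, 0.2]
width: 0.044
grip_force: 0.0
```

Emit:
drive_tool(
  moves=[
    [[0, 0, 15, 0, 0, 0, 0.5], [0, 0, 35, 0, 0, 0, 0.5], [0, 0, 50, 0, 0, 0, 0.5], [0, 0, 60, 0, 0, 0, 0.5], [0, 0, 63, 0, 0, 0, 0.5]],
  ],
)

```text
time: 26.42
tool_pos: [0.4529, -0.1598, 0.0976]
tcp_rot: [179.9, -0.2, -178.6]
ft_force: [-0.5, 0.1, -0.3]
width: 0.0443
grip_force: 0.0
```

Emit:
drive_tool(
  moves=[
    [[0, 0, 0, 0, 0, 0, 0.5], [0, 0, 0, 0, 0, 0, 0.5], [0, 0, 0, 0, 0, 0, 0.5], [0, 0, 0, 0, 0, 0, 0.5], [0, 0, 0, 0, 0, 0, 0.5]],
  ],
)

```text
time: 26.83
tool_pos: [0.4547, -0.1607, 0.1006]
tcp_rot: [-180.0, 0.1, -178.6]
ft_force: [0.4, -0.7, -0.1]
width: 0.0439
grip_force: 0.0
```

```bash
python3 plan.py 454.5,-160.2,21,181.4,.5
```

```text
t 26.8333 p [ 454.7 -160.7  100.6] [-1.800e+02  1.000e-01 -1.786e+02] q [ -22.    2.  123.   -0.   55. -114.] w 43.9 F [ 0.4 -0.7 -0.1]
[0.3, 0.5, 79.6] [-0.001, 0.001, -0.0] 0.5
```

Emit:
drive_tool(
  moves=[
    [[0, 0, 20, 0, 0, 0, 0.5], [0, 0, 42, 0, 0, 0, 0.5], [0, 0, 62, 0, 0, 0, 0.5], [0, 0, 75, 0, 0, 0, 0.5], [0, 0, 79, 0, 0, 0, 0.5]],
  ],
)

```text
time: 27.25
tool_pos: [0.4524, -0.1598, 0.0189]
tcp_rot: [179.9, -0.2, -178.6]
ft_force: [0.1, 0.8, 0.6]
width: 0.0437
grip_force: 0.0
```

Emit:
drive_tool(
  moves=[
    [[0, 0, 0, 0, 0, 0, 0], [0, 0, 0, 0, 0, 0, 0], [0, 0, 0, 0, 0, 0, 0], [0, 0, 0, 0, 0, 0, 0], [0, 0, 0, 0, 0, 0, 0]],
  ],
)

```text
time: 27.67
tool_pos: [0.4549, -0.1608, 0.0218]
tcp_rot: [-180.0, 0.1, -178.6]
ft_force: [-0.0, 0.4, 1.8]
width: 0.0137
grip_force: 25.0
```

Emit:
drive_tool(
  moves=[
    [[0, 0, 0, 0, 0, 0, 0], [0, 0, 0, 0, 0, 0, 0], [0, 0, 0, 0, 0, 0, 0], [0, 0, 0, 0, 0, 0, 0], [0, 0, 0, 0, 0, 0, 0]],
  ],
)

```text
time: 28.08
tool_pos: [0.4549, -0.1608, 0.0218]
tcp_rot: [-180.0, 0.1, -178.6]
ft_force: [0.0, 1.0, 6.0]
width: 0.0137
grip_force: 25.0
```

```bash
python3 plan.py 454.5,-160.2,182,181.4,0 559,-321,182,53.8,0
```

```text
t 28.0833 p [ 454.9 -160.8   21.8] [-1.800e+02  1.000e-01 -1.786e+02] q [ -22.    9.  126.    0.   46. -114.] w 13.7 F [0. 1. 6.]
[0.1, 0.5, -160.2] [-0.001, 0.002, -0.0] 0.0
[-20.1, -32.7, -0.0] [-0.0, -0.0, 0.445] 0.0
[-32.2, -20.8, -0.0] [-0.0, -0.0, 0.445] 0.0
[-38.0, -4.9, -0.0] [-0.0, -0.0, 0.445] 0.0
[-36.4, 12.0, 0.0] [-0.0, -0.0, 0.445] 0.0
[-27.7, 26.5, 0.0] [-0.0, -0.0, 0.445] 0.0
```

Emit:
drive_tool(
  moves=[
    [[0, 0, -10, 0, 0, 0, 0], [0, 0, -42, 0, 0, 0, 0], [0, 0, -82, 0, 0, 0, 0], [0, 0, -122, 0, 0, 0, 0], [0, 0, -160, 0, 0, 0, 0]],
  ],
)

```text
time: 28.5
tool_pos: [0.4532, -0.1602, 0.1827]
tcp_rot: [180.0, -0.0, -178.6]
ft_force: [0.6, -0.3, -0.6]
width: 0.0136
grip_force: 25.0
```

Emit:
drive_tool(
  moves=[
    [[-4, -6, 0, 0, 0, 0.07, 0], [-8, -13, 0, 0, 0, 0.16, 0], [-12, -20, 0, 0, 0, 0.26, 0], [-16, -26, 0, 0, 0, 0.355, 0], [-20, -33, 0, 0, 0, 0.445, 0]],
  ],
)

```text
time: 28.92
tool_pos: [0.4745, -0.193, 0.1811]
tcp_rot: [-180.0, -0.0, 155.6]
ft_force: [0.9, 0.6, -0.8]
width: 0.0139
grip_force: 25.0
```

Emit:
drive_tool(
  moves=[
    [[-6, -4, 0, 0, 0, 0.09, 0], [-13, -8, 0, 0, 0, 0.18, 0], [-19, -12, 0, 0, 0, 0.27, 0], [-26, -16, 0, 0, 0, 0.36, 0], [-32, -21, 0, 0, 0, 0.445, 0]],
  ],
)

```text
time: 29.33
tool_pos: [0.4952, -0.2253, 0.1808]
tcp_rot: [-180.0, -0.0, 130.1]
ft_force: [-0.0, -0.4, -0.1]
width: 0.014
grip_force: 25.0
```

Emit:
drive_tool(
  moves=[
    [[-8, -1, 0, 0, 0, 0.09, 0], [-15, -2, 0, 0, 0, 0.18, 0], [-23, -3, 0, 0, 0, 0.27, 0], [-30, -4, 0, 0, 0, 0.36, 0], [-38, -5, 0, 0, 0, 0.445, 0]],
  ],
)

```text
time: 29.75
tool_pos: [0.5158, -0.2575, 0.1808]
tcp_rot: [-180.0, -0.0, 104.6]
ft_force: [0.3, 0.6, -1.6]
width: 0.0138
grip_force: 25.0
```

Emit:
drive_tool(
  moves=[
    [[-7, 2, 0, 0, 0, 0.09, 0], [-15, 5, 0, 0, 0, 0.18, 0], [-22, 7, 0, 0, 0, 0.27, 0], [-29, 10, 0, 0, 0, 0.36, 0], [-36, 12, 0, 0, 0, 0.445, 0]],
  ],
)

```text
time: 30.17
tool_pos: [0.5369, -0.2892, 0.1808]
tcp_rot: [-180.0, -0.0, 79.1]
ft_force: [-0.2, -0.2, -0.4]
width: 0.0142
grip_force: 25.0
```

Emit:
drive_tool(
  moves=[
    [[-6, 5, 0, 0, 0, 0.09, 0], [-11, 11, 0, 0, 0, 0.18, 0], [-17, 16, 0, 0, 0, 0.27, 0], [-22, 21, 0, 0, 0, 0.36, 0], [-28, 26, 0, 0, 0, 0.445, 0]],
  ],
)

```text
time: 30.58
tool_pos: [0.5572, -0.3214, 0.1807]
tcp_rot: [-179.9, 0.0, 53.7]
ft_force: [-0.4, 0.4, -0.9]
width: 0.0138
grip_force: 25.0
```

Emit:
drive_tool(
  moves=[
    [[0, 0, 5, 0, 0, 0, 0], [0, 0, 20, 0, 0, 0, 0], [0, 0, 38, 0, 0, 0, 0], [0, 0, 48, 0, 0, 0, 0], [0, 0, 52, 0, 0, 0, 0]],
  ],
)

```text
time: 31.0
tool_pos: [0.5556, -0.3201, 0.1259]
tcp_rot: [-179.7, 0.0, 54.0]
ft_force: [-0.5, 0.5, -2.0]
width: 0.0143
grip_force: 25.0
```

Emit:
drive_tool(
  moves=[
    [[0, 0, 0, 0, 0, 0, 0], [0, 0, 0, 0, 0, 0, 0], [0, 0, 0, 0, 0, 0, 0], [0, 0, 0, 0, 0, 0, 0], [0, 0, 0, 0, 0, 0, 0]],
  ],
)

```text
time: 31.42
tool_pos: [0.5581, -0.3218, 0.1299]
tcp_rot: [179.9, -0.0, 53.9]
ft_force: [0.5, 0.4, -0.8]
width: 0.0134
grip_force: 25.0
```

```bash
python3 plan.py 559.2,-321,94,53.8,0; python3 -c "
from rig import env
import cv2
p=env.get_image('scene');cv2.imwrite('pics/s5.png',cv2.resize(p['color'][190:330,120:320],None,fx=3,fy=3,interpolation=cv2.INTER_CUBIC)[:,:,::-1])"
```

```text
t 31.4167 p [ 558.1 -321.8  129.9] [179.9  -0.   53.9] q [-32.  17. 102.  -0.  61.   4.] w 13.4 F [ 0.5  0.4 -0.8]
[1.3, 0.4, 35.9] [0.002, -0.0, 0.002] 0.0
```

View pics/s5.png

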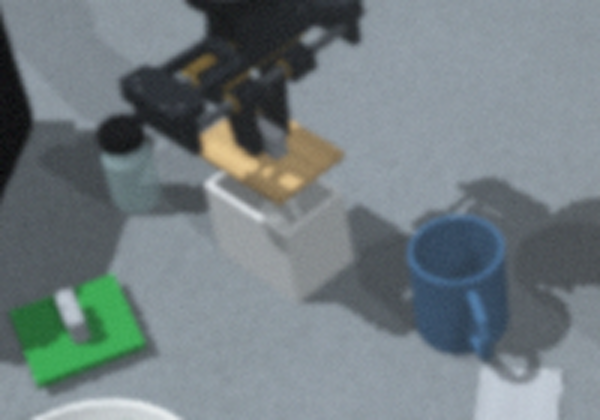

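The oblong lid is aligned over its canister at about (270,160) in the crop, and the gripper is clear of the pepper mill. Lowering and releasing.

Emit:
drive_tool(
  moves=[
    [[1, 0, 6, 0, 0, 0, 0], [1, 0, 14, 0, 0, 0, 0], [1, 0, 23, 0, 0, 0, 0], [1, 0, 31, 0, 0, 0, 0], [1, 0, 35, 0, 0, 0, 0]],
  ],
)

```text
time: 31.88
tool_pos: [0.5574, -0.3202, 0.0935]
tcp_rot: [-179.9, 0.0, 53.9]
ft_force: [-8.6, 6.8, 26.6]
width: 0.0139
grip_force: 25.0
```

Emit:
drive_tool(
  moves=[
    [[0, 0, 1, 0, 0, 0, 0], [0, 0, 1, 0, 0, 0, 0], [0, 0, 1, 0, 0, 0, 0], [0, 0, 1, 0, 0, 0, 0], [0, 0, 1, 0, 0, 0, 0]],
  ],
)

```text
time: 32.3
tool_pos: [0.5578, -0.3205, 0.0936]
tcp_rot: [-179.9, 0.0, 53.9]
ft_force: [-3.9, 2.5, 7.8]
width: 0.0136
grip_force: 25.0
```

```bash
python3 plan.py
```

```text
t 32.3 p [ 557.8 -320.5   93.6] [-179.9    0.    53.9] q [-32.  19. 103.  -0.  58.   4.] w 13.6 F [-3.9  2.5  7.8]
```

Seated (z 93.6 against 93.8 expected). Releasing and backing away.

Emit:
drive_tool(
  moves=[
    [[0, 0, 0, 0, 0, 0, 0.5], [0, 0, 0, 0, 0, 0, 0.5], [0, 0, 0, 0, 0, 0, 0.5], [0, 0, 0, 0, 0, 0, 0.5], [0, 0, 0, 0, 0, 0, 0.5]],
  ],
)

```text
time: 32.72
tool_pos: [0.5579, -0.3205, 0.0922]
tcp_rot: [-180.0, 0.0, 53.9]
ft_force: [-1.1, 0.3, 0.6]
width: 0.0433
grip_force: 0.0
```

Emit:
drive_tool(
  moves=[
    [[0, 0, -8, 0, 0, 0, 0.5], [0, 0, -30, 0, 0, 0, 0.5], [0, 0, -65, 0, 0, 0, 0.5], [0, 0, -105, 0, 0, 0, 0.5], [0, 0, -140, 0, 0, 0, 0.5]],
  ],
)

```text
time: 33.13
tool_pos: [0.558, -0.3206, 0.235]
tcp_rot: [180.0, -0.0, 53.9]
ft_force: [0.5, -0.4, 0.8]
width: 0.0442
grip_force: 0.0
```

Emit:
drive_tool(
  moves=[
    [[0, 0, -20, 0, 0, 0, 0.5], [0, 0, -40, 0, 0, 0, 0.5], [0, 0, -60, 0, 0, 0, 0.5], [0, 0, -75, 0, 0, 0, 0.5], [0, 0, -80, 0, 0, 0, 0.5]],
  ],
)

```text
time: 33.55
tool_pos: [0.5592, -0.3213, 0.317]
tcp_rot: [179.7, -0.0, 53.9]
ft_force: [0.4, 0.4, 0.0]
width: 0.0439
grip_force: 0.0
```

Emit:
drive_tool(
  moves=[
    [[0, 0, 0, 0, 0, 0, 0.5], [0, 0, 0, 0, 0, 0, 0.5], [0, 0, 0, 0, 0, 0, 0.5], [0, 0, 0, 0, 0, 0, 0.5], [0, 0, 0, 0, 0, 0, 0.5]],
  ],
)

```text
time: 33.97
tool_pos: [0.5576, -0.3203, 0.3111]
tcp_rot: [-179.9, 0.0, 53.9]
ft_force: [-0.2, 0.6, 0.4]
width: 0.0439
grip_force: 0.0
```

```bash
python3 -c "
from rig import env
import cv2
p=env.get_image('scene');cv2.imwrite('pics/s6.png',cv2.resize(p['color'][180:350,130:530],None,fx=2,fy=2,interpolation=cv2.INTER_CUBIC)[:,:,::-1])"
```

```text
(no output)
```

View pics/s6.png

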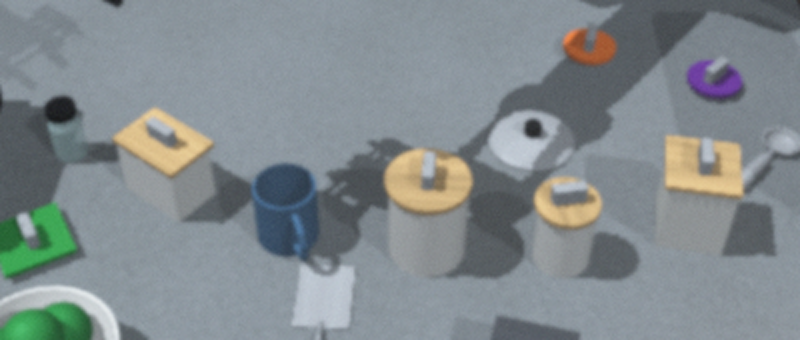

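All four lids sit level on their canisters: oblong (165,140), large (428,180), small (568,200) and square (703,165). The mug and pan lid are untouched.

```bash
python3 -c "
from rig import env
print(env.hand_in())"
```

```text
the job is handed in; nothing more can be done
None
```

All four wooden lids are on their matching canisters, seated and level in the last camera view; the mug and pan lid were left alone, and I handed the job in at about 34 s (the judge's result was not shown).

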